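Test a lantern at quarter power on the bench lamp tester

TASK

Test the small six-sided brass lantern at quarter power: first set the lamp tester's dimmer lever to the quarter mark (the second of its five marks, counting from the off end at the tester's front), then pick up the lantern and bring it onto the round sprung contact plate, feeling about until the socket hidden in its base drops over the centre pin. Press the lantern down gently until the contact plate is fully down, and finish while still holding it pressed there, upright; do not let go. Leave the other wares and tools on the shelf where they are.

Things in the scene. Friction and masses are not known exactly. Their poses are not given: they have to be found in the camera images.
- tester: Bench lamp tester, fixed: grey steel case 170 x 270 x 55 mm (x, y, z), origin at the centre of its underside, z up. Its front (-x, rocker switch, pilot lamp) faces roughly to the robot. On top: the round brass contact plate with its pin, 65 mm to +y of the centre; the dimmer lever, 80 mm to -y, in a dark half-round quadrant (30 mm radius, 32 mm wide) with five white marks across its rim
- pin (a point): tip centre of the upright steel locating pin of the tester, 77 mm above the shelf and 12 mm above the raised contact plate. The pin is 10 mm thick with a slightly chamfered tip (7 mm flat on top); its axis is the tester's z. It does not move
- plate (a joint): travel of the sprung brass contact plate (disc 84 mm wide, around the pin), in m: 0 = up, top face 65 mm above the shelf; 0.005 = fully down on its stop. The spring is preloaded: 6 N to start it moving, 12 N in all to hold it fully down; the lantern's weight (3 to 4.6 N) counts towards this but does not move it alone
- dimmer (a joint): angle of the dimmer lever, rad: 0 = off, leaning 50 degrees from upright to the tester's front (-x); marks 25 degrees apart: quarter 0.436, half 0.873 (upright), three-quarter 1.309, full 1.745 (leaning 50 degrees to the rear). It turns about the tester's +y axis through dimmer_hinge. Friction (about 0.09 N m) keeps it where it is left
- dimmer_hinge (a point): point on the dimmer lever's hinge axis, in the lever's plane, 55 mm above the shelf. Its axes are the tester's
- dimmer_knob (a point): centre of the black ball knob (22 mm diameter) at the lever's end, 85 mm from the hinge; it can be pinched from above across the lever's plane (along the tester's y), and turns between the fingers; the lever rod is 8 mm thick
- lantern: The small brass hanging lantern, loose, 0.3 to 0.5 kg: six-sided amber glass cage on a round base 80 mm wide and 20 mm thick; roof 80 mm wide from 81 mm up, sloping in to 98 mm; then a neck and a thin eye up to 147 mm. Origin: centre of its underside, z up. Hidden in the middle of the underside is a round socket, 13 mm wide and 20 mm deep, that goes over the pin at any yaw
- neck (a point): middle of the lantern's neck, an upright brass cylinder 22 mm wide from 98 to 128 mm above the lantern's underside (this point: 115 mm, on the axis, so 180 mm above the shelf once the lantern is seated on the raised plate). Grip it from above, any yaw; the eye above it, 17 mm wide, passes between the fingers
- shade: bystander: ribbed red glass shade, open-topped bell, 92 mm in diameter and 80 mm tall, standing; origin at the centre of its underside
- cap: bystander: copper ceiling cap, shallow dome 104 mm in diameter and 50 mm tall with a small stem; origin at the centre of its underside
- loop: bystander: brass suspension loop, a 40 mm ring of 8 mm bar with a short stub, lying flat; origin at the ring's centre, on the shelf
- round_lantern: bystander: tall round lantern with ribbed amber drum, 100 mm in diameter and 182 mm tall; origin at the centre of its underside
- polish: bystander: metal polish tin, 66 mm in diameter and 85 mm tall; origin at the centre of its underside
- screw_bowl: bystander: small brass bowl, 84 mm in diameter and 35 mm tall; origin at the centre of its underside
- screwdriver: bystander: screwdriver 170 mm long lying on the shelf
Mind the look-alikes: they are no part of the job. Leave any green or pink look-alike of the lantern alone.

How it is judged:
On the way, in this order (a step that is already met when the one before it is completed fails the run):
1. the dimmer lever stands at the quarter mark, with the lantern not yet on the tester (value of joint dimmer between 0.316 and 0.556 rad and horizontal distance between lantern and pin above 0.06 m), for 0.3 s.
2. the held lantern has dropped over the pin (horizontal distance between lantern and pin below 0.004 m and angle between lantern's own z axis and vertical below 0.08 rad and contact force between lantern and the fingers above 1 N and value of joint dimmer between 0.316 and 0.556 rad and z of lantern in the frame of tester below 0.0685 m), for 0.1 s.
At the end, for the whole second after the job is handed in: the dimmer lever is within 7 degrees (0.12 rad) of the quarter mark; the lantern sits over the pin (axis within 4 mm, upright within 4.5 degrees), pressed down by the gripper with the contact plate at least 4 of its 5 mm down, at rest, and the fingers are still on it (value of joint dimmer between 0.316 and 0.556 rad and horizontal distance between lantern and pin below 0.004 m and angle between lantern's own z axis and vertical below 0.08 rad and contact force between lantern and the fingers above 1 N and value of joint plate above 0.004 m and z of lantern in the frame of tester below 0.0625 m and contact force between lantern and tester above 6 N and linear speed of lantern below 0.02 m/s); the arm keeps its last pose, push and grip.
It fails at once if another ware or tool is pushed more than 3 cm from its place (distance of any of shade, cap, loop, round_lantern, polish, screw_bowl, screwdriver from where it was at the start of the episode above 0.03 m).
It fails at once if a standing bystander is tipped over (angle between any of shade, cap, round_lantern, polish, screw_bowl's own z axis and vertical above 0.5 rad).
It fails at once if the lantern is slammed or rammed onto the tester (more than 60 N between them) (contact force between lantern and tester above 60 N).
It also fails if it takes over 58 s, if anything falls off the work surface, if the arm or the gripper's body presses on something with over 40 N, if the wrist force passes 120 N, or if a joint passes its speed limit or range.

ROBOT

A 6-joint arm with a two-finger parallel gripper is mounted at the origin on the work surface. World frame = base frame: x ahead of the robot, y to its left, z up, the work surface at z = 0. Lengths are in m, angles in rad, forces in N, time in s.
With the tool pointing down it reaches from about 0.375 to 0.975 m from the base axis. Payload 3.8 kg.
Tool frame: the origin (TCP) lies at the very end of the fingers, on their centre line; the grasp point (between the pads) lies 19 mm behind it (bot.pinch_z is the distance from the TCP to the grasp point, in m); x points along the fingers, y is the direction in which the jaws open and shut, and the axes are right-handed (so a half turn about x gives the same grasp; the last joint's range is limited). The gripper opens to 85 mm and grips with 20 to 120 N. Pads are 22 mm wide; open, the fingers measure 114 mm over their backs; the gripper's body (76 mm by 85 mm) begins 54 mm behind the grasp point. The pads swing forward as they close: fully open they stand 13 mm farther back than shut.
Start: joints at [-1.385, 0.264, 1.604, -0, 1.274, -0.037], TCP at [0.149, -0.658, 0.231] pointing down, gripper open.
Joint ranges: [-2.63, 2.63], [-0.94, 2.18], [0.31, 2.57], [-1.31, 4.45], [0, 2.66], [-2.55, 2.55]. Speed limits (rad/s): [2.57, 2.57, 3.14, 3.14, 3.14, 3.14].

INTERFACE

Orientations are given as a rotation vector (axis times angle).
In Python, from workcell import monitor, imaging, finish_job, bot gives the robot as it stands.
- The arm moves only by the tool jog_arm, never from a script. Its argument "rows" is a list of rows, each a list of 7 numbers: the shift along the tool's x, y, z in m, then the turn, a rotation vector about the tool's x, y, z in rad, then the opening in per cent of the stroke, from 0 (shut) to 100 (fully open). A call has 1 to 20 rows; each row is the pose to reach, as a shift and turn from the pose measured when the call began, along the tool's axes at that moment; what a row does not reach only later rows make up. A row lasts 1/10 s, in which the tool goes at most 50 mm and 8.59 degrees, less where a joint would pass 70% of its speed; a pose out of reach is approached as far as the arm can. A call with a gripper value outside its range is refused whole. The fingers move at their own pace and stop on an object; "force" is the grip in N (left out, the last holds). Time passes only in rows, so rows that repeat a pose let the fingers close. It gives the time, the measured TCP pose, the force and the opening at its end, in the units of the state.
- monitor.read_state(): the state, without advancing time (a new reading comes with each control period).
- imaging.read_camera(name): name is "scene" or "top"; returns the picture (480x640x3 uint8, blue, green, red); there is no depth.
- imaging.camera_params(name): a dict with "fx", "fy", "cx", "cy" (pixels), "T" (4x4, takes a point from camera to world coordinates). Camera axes: x right, y down, z forward; pixel columns grow to the right and rows downward; lengths in m; the calibration is good to about 2 mm. A picture is of the moment at which its call begins. camera_params takes no time and is no camera call.
- finish_job(): hands the job in, once; it reports no verdict.
The state is a dict: "time": time; "q": joint angles; "joint_vel": joint speeds; "joint_torque": joint torques, N m; "tool_pos": TCP position; "tcp_rot": TCP orientation; "wrist_force": force on the tool from outside, world axes, zero at the start; "torque": the same for the moment, N m; "width": opening from 0.0 (shut) to 1.0 (fully open).
Only numpy, scipy, OpenCV 4.12 (cv2) and the standard library are available. Lean on these libraries where they do the work, as an engineer would, in place of code of your own. Each camera call takes 0.05 s, during which the arm holds its last target. There are 200 camera calls.

## Working session

There is one attempt and no reset: what is moved stays moved. The work goes in short steps, Python scripts to look and compute and a tool call to move; the robot and the scene stay as the last step left them, time stands still between calls to the robot, and variables do not carry over. Pictures are saved under pics/ and viewed, about 8 in all and at most 12, crops included, and the job is handed in when it is done.

Besides the shell and the picture viewer there is one more tool, called after "Call:" in YAML: its name, and indented under it one key for each argument. jog_arm: Moves the arm, as the interface text tells. Its arguments: {"type":"object","properties":{"rows":{"type":"array","items":{"type":"array","items":{"type":"number"}}},"force":{"type":"number"}},"required":["rows"]}

```bash
ls; mkdir -p pics; python3 - <<'E'
from workcell import monitor, imaging, bot
import cv2,numpy as np
np.set_printoptions(precision=4,suppress=True)
print(monitor.read_state(), bot.pinch_z)
for n in("scene","top"):
    cv2.imwrite(f"pics/{n}0.png",imaging.read_camera(n)); print(imaging.camera_params(n))
E
```

```text
pics
{'time': 0.0, 'q': array([-1.3849,  0.2648,  1.6054,  0.    ,  1.2737, -0.0369]), 'joint_vel': array([ 0.0002, -0.0009,  0.0022, -0.    , -0.0009,  0.0005]), 'joint_torque': array([ -0.0002, -51.5118, -36.7318,  -0.0002,   0.0129,   0.    ]), 'tool_pos': array([ 0.149 , -0.6576,  0.23  ]), 'tcp_rot': array([ 2.1044,  0.2378, -2.1047]), 'wrist_force': array([ 0.4875, -0.5873,  0.3225]), 'torque': array([-0.0405,  0.0747,  0.0443]), 'width': 1.004204846684065} 0.0187
{'fx': 566.8537652474253, 'fy': 566.8537652474253, 'cx': 324.24793567670895, 'cy': 235.82162188199058, 'T': array([[ 0.6376,  0.4417, -0.6312,  1.5793],
       [ 0.7703, -0.3559,  0.5291, -0.8985],
       [ 0.009 , -0.8236, -0.5671,  1.0557],
       [ 0.    ,  0.    ,  0.    ,  1.    ]])}
{'fx': 484.31596351789597, 'fy': 484.31596351789597, 'cx': 324.3839058088379, 'cy': 239.96155241486937, 'T': array([[-0.0276, -0.9844,  0.1737,  0.3034],
       [-0.9994,  0.0308,  0.0157, -0.0265],
       [-0.0208, -0.1732, -0.9847,  1.2012],
       [ 0.    ,  0.    ,  0.    ,  1.    ]])}
```

View pics/scene0.png

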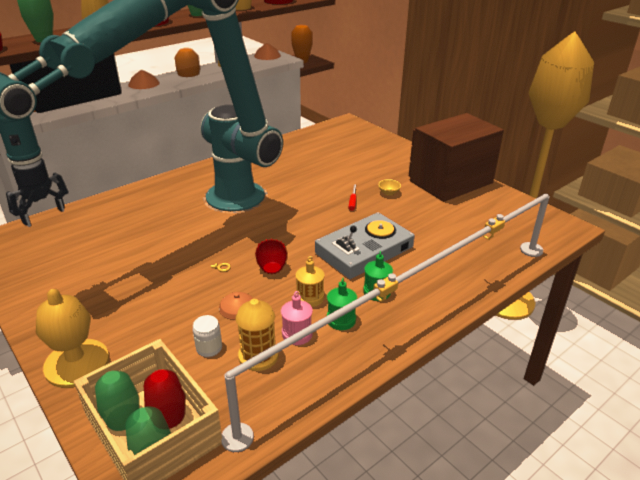

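View pics/top0.png

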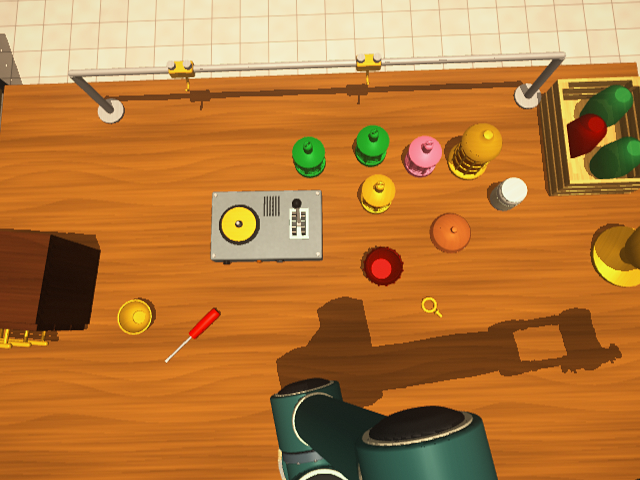

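Top view: the tester is at (267,226), with its plate at (239,224) and knob at (297,203) leaning to the rear. Lantern candidates are amber six-sided (378,193), green (309,156) and (372,146), pink (423,155), and the tall round amber (475,150). The small amber one at (378,193) fits the description. I'll confirm it in a crop.

```bash
python3 - <<'E'
import cv2,numpy as np
t=cv2.imread("pics/top0.png");s=cv2.imread("pics/scene0.png")
a=cv2.resize(t[165:275,200:410],None,fx=3.8,fy=3.8,interpolation=cv2.INTER_CUBIC)[:, :798]
cv2.imwrite("pics/ctop.png",a)
b=cv2.resize(s[205:320,280:425],None,fx=5,fy=5,interpolation=cv2.INTER_CUBIC)
cv2.imwrite("pics/cscene.png",b)
E
```

```text
(no output)
```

View pics/ctop.png

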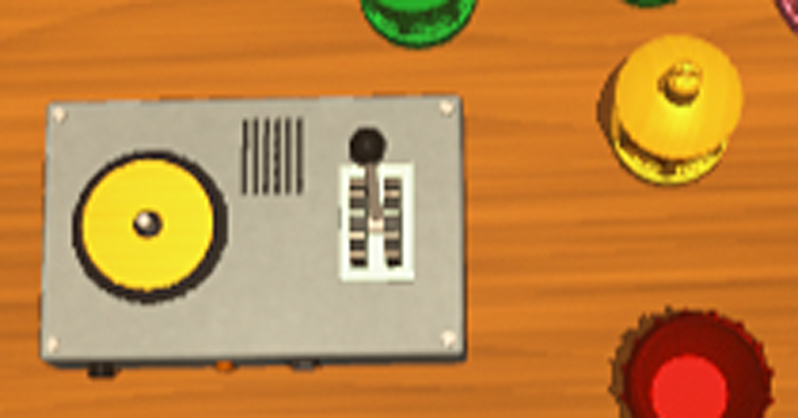

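View pics/cscene.png

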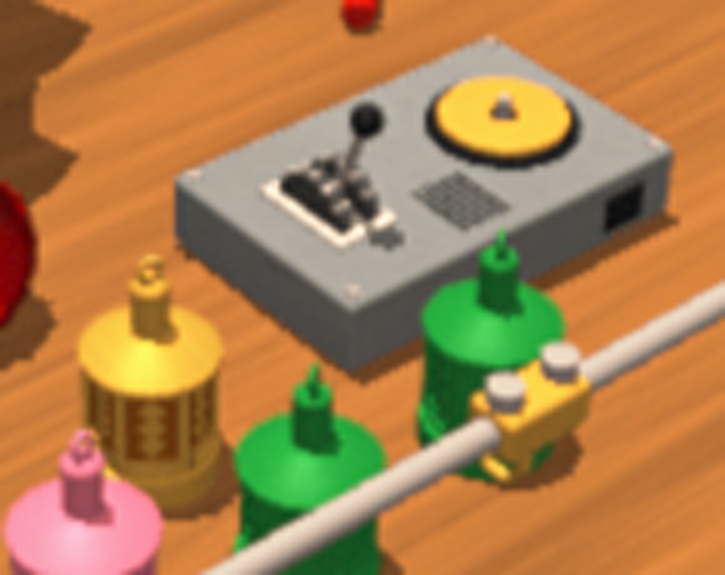

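The crops confirm the lantern: the amber six-sided one is at scene (310,262) and top (378,190). The lever is leaning to the rear. Next I'll measure these.

```bash
cat > h.py <<'E'
from workcell import monitor, imaging, bot
import cv2,numpy as np
from scipy.spatial.transform import Rotation as R
np.set_printoptions(precision=4,suppress=True)
def ray(n,p):
    c=imaging.camera_params(n);T=c["T"]
    d=T[:3,:3]@np.array([(p[0]-c["cx"])/c["fx"],(p[1]-c["cy"])/c["fy"],1]);return T[:3,3],d/np.linalg.norm(d)
def onz(n,p,z):
    o,d=ray(n,p);return o+d*(z-o[2])/d[2]
def tri(pt,ps):
    A=np.zeros((3,3));b=np.zeros(3)
    for n,p in(("top",pt),("scene",ps)):
        o,d=ray(n,p);M=np.eye(3)-np.outer(d,d);A+=M;b+=M@o
    x=np.linalg.solve(A,b);return x,[round(float(np.linalg.norm(np.cross(x-ray(n,p)[0],ray(n,p)[1]))),4) for n,p in(("top",pt),("scene",ps))]
def proj(n,X):
    c=imaging.camera_params(n);T=c["T"];v=T[:3,:3].T@(np.asarray(X)-T[:3,3]);return np.array([c["fx"]*v[0]/v[2]+c["cx"],c["fy"]*v[1]/v[2]+c["cy"]])
def blob(img,box,lo,hi):
    x0,y0,x1,y1=box;m=cv2.inRange(cv2.cvtColor(img[y0:y1,x0:x1],cv2.COLOR_BGR2HSV),lo,hi)
    k,l,st,ce=cv2.connectedComponentsWithStats(m);i=1+np.argmax(st[1:,4]);return ce[i]+[x0,y0],st[i]
E
python3 - <<'E'
from h import *
t=cv2.imread("pics/top0.png");s=cv2.imread("pics/scene0.png")
ct=lambda x,y:(200+(x+.5)/3.8-.5,165+(y+.5)/3.8-.5)
cs=lambda x,y:(280+(x+.5)/5-.5,205+(y+.5)/5-.5)
pt,pts=blob(t,(212,195,265,255),(20,120,120),(35,255,255));ps,pss=blob(s,(360,215,400,242),(15,120,120),(35,255,255))
print("plate px",pt,pts,ps,pss); print("plate",onz("top",pt,.065),onz("scene",ps,.065),tri(pt,ps))
print("pin",onz("top",ct(147,222),.077),onz("scene",cs(503,98),.077),tri(ct(147,222),cs(503,98)))
c=[onz("top",ct(*p),.055) for p in((57,115),(447,105),(52,344),(449,338))]
c2=[onz("scene",cs(*p),.055) for p in((196,175),(352,290),(490,42),(655,143))]
print(np.array(c),np.array(c2))
print("yaw",[np.arctan2(*(-(a-b)[:2])*[1,1]) if 0 else np.arctan2((a-b)[1],(a-b)[0])-np.pi/2 for a,b in((c[0],c[1]),(c[2],c[3]),(c2[2],c2[0]),(c2[3],c2[1]))],[np.arctan2((a-b)[1],(a-b)[0]) for a,b in((c[0],c[2]),(c[1],c[3]),(c2[3],c2[2]),(c2[1],c2[0]))])
kt,k1=blob(t,(285,192,305,212),(0,0,0),(180,255,60));ks,k2=blob(s,(346,222,362,236),(0,0,0),(180,255,75))
print("knob",kt,k1,ks,k2,ct(367,145),cs(367,119),tri(kt,ks),tri(ct(367,145),cs(367,119)))
print("neck z.128 top rim / scene neck mid")
l,ls=blob(t,(355,170,400,215),(18,120,100),(35,255,255));print(l,ls)
for p,z in((ct(683,82),.137),): print(onz("top",p,z))
print(onz("scene",cs(151,306),.115), tri(ct(683,80),cs(150,280)))
E
```

```text
plate px [238.4617 223.7455] [ 10  12  34  35 888] [380.0901 227.9099] [  7   6  27  15 322]
plate [0.5498 0.1972 0.065 ] [0.5533 0.1908 0.065 ] (array([0.5497, 0.1967, 0.0612]), [0.0015, 0.0015])
pin [0.5489 0.1952 0.077 ] [0.5508 0.1926 0.077 ] (array([0.549 , 0.1951, 0.0752]), [0.0005, 0.0005])
[[0.6263 0.2581 0.055 ]
 [0.6245 0.0059 0.055 ]
 [0.4768 0.2595 0.055 ]
 [0.473  0.0085 0.055 ]] [[0.4709 0.0089 0.055 ]
 [0.6187 0.0058 0.055 ]
 [0.4738 0.2577 0.055 ]
 [0.6246 0.2556 0.055 ]]
yaw [np.float64(-0.006971265031941343), np.float64(-0.015432599771064703), np.float64(-0.011842263656858032), np.float64(-0.023718992550470608)] [np.float64(-0.009446598453782706), np.float64(-0.016771982376340807), np.float64(-0.013423199911619933), np.float64(-0.021152186046075886)]
knob [296.0645 203.0645] [ 7  7  9  9 62] [352.7 228.7] [ 4  4  6  7 30] (296.2105263157895, 202.78947368421052) (353.0, 228.4) (array([0.5778, 0.0513, 0.1339]), [0.0015, 0.0015]) (array([0.5784, 0.0512, 0.1351]), [0.001, 0.001])
neck z.128 top rim / scene neck mid
[377.5895 192.7565] [  6   4  35  40 994]
[ 0.611  -0.1378  0.137 ]
[ 0.6183 -0.143   0.115 ] (array([ 0.6142, -0.1393,  0.1286]), [0.0008, 0.0008])
```

```bash
cat >> h.py <<'E'
def goal(pos,yaw,st=None):
    """tool-frame shift and turn to a TCP pos with tool x down and tool y at yaw from world y (mod pi)"""
    st=st or monitor.read_state();R0=R.from_rotvec(st["tcp_rot"]);best=None
    for a in(yaw,yaw+np.pi):
        y=np.array([-np.sin(a),np.cos(a),0]);x=np.array([0,0,-1.]);M=np.c_[x,y,np.cross(x,y)]
        r=(R0.inv()*R.from_matrix(M)).as_rotvec()
        if best is None or np.linalg.norm(r)<np.linalg.norm(best):best=r
    return np.r_[R0.inv().apply(np.array(pos)-st["tool_pos"]),best]
E
python3 - <<'E'
from h import *
st=monitor.read_state();print(R.from_rotvec(st["tcp_rot"]).as_matrix())
print(goal((.5778,.0518,.20),-.015), goal((.5778,.0518,.113),-.015))
E
```

```text
[[-0.0004  0.2209 -0.9753]
 [ 0.0021 -0.9753 -0.2209]
 [-1.     -0.0021 -0.0001]]
[ 0.0314 -0.5971 -0.5749  0.2378  0.0002  0.0021] [ 0.1184 -0.5969 -0.5749  0.2378  0.0002  0.0021]
```

Call:
jog_arm:
  rows:
    - [0, -0.3, -0.29, 0.12, 0, 0.002, 100]
    - [0, -0.597, -0.575, 0.238, 0, 0.002, 100]
    - [0, -0.597, -0.575, 0.238, 0, 0.002, 100]
    - [0, -0.597, -0.575, 0.238, 0, 0.002, 100]
    - [0, -0.597, -0.575, 0.238, 0, 0.002, 100]
    - [0, -0.597, -0.575, 0.238, 0, 0.002, 100]
    - [0, -0.597, -0.575, 0.238, 0, 0.002, 100]
    - [0, -0.597, -0.575, 0.238, 0, 0.002, 100]
    - [0, -0.597, -0.575, 0.238, 0, 0.002, 100]
    - [0, -0.597, -0.575, 0.238, 0, 0.002, 100]
    - [0, -0.597, -0.575, 0.238, 0, 0.002, 100]
    - [0, -0.597, -0.575, 0.238, 0, 0.002, 100]
    - [0, -0.597, -0.575, 0.238, 0, 0.002, 100]
    - [0, -0.597, -0.575, 0.238, 0, 0.002, 100]
    - [0, -0.597, -0.575, 0.238, 0, 0.002, 100]
    - [0, -0.597, -0.575, 0.238, 0, 0.002, 100]
    - [0, -0.597, -0.575, 0.238, 0, 0.002, 100]
    - [0, -0.597, -0.575, 0.238, 0, 0.002, 100]
    - [0, -0.597, -0.575, 0.238, 0, 0.002, 100]
    - [0, -0.597, -0.575, 0.238, 0, 0.002, 100]

```text
time: 2.1
tool_pos: [0.5771, 0.0508, 0.2308]
tcp_rot: [-2.212, 0.018, 2.215]
wrist_force: [0.1, -0.8, 0.2]
width: 0.999
```

```bash
python3 - <<'E'
from h import *
print(goal((.5778,.0518,.115),-.015),monitor.read_state()["tool_pos"])
E
```

```text
[ 0.1158 -0.0011 -0.0008 -0.0008  0.0014 -0.0005] [0.5771 0.0508 0.2308]
```

Call:
jog_arm:
  rows:
    - [0.045, -0.001, -0.001, 0, 0, 0, 100]
    - [0.09, -0.001, -0.001, 0, 0, 0, 100]
    - [0.116, -0.001, -0.001, 0, 0, 0, 100]
    - [0.116, -0.001, -0.001, 0, 0, 0, 100]
    - [0.116, -0.001, -0.001, 0, 0, 0, 15]
    - [0.116, -0.001, -0.001, 0, 0, 0, 15]
    - [0.116, -0.001, -0.001, 0, 0, 0, 15]
    - [0.116, -0.001, -0.001, 0, 0, 0, 15]
    - [0.116, -0.001, -0.001, 0, 0, 0, 15]
    - [0.116, -0.001, -0.001, 0, 0, 0, 15]
    - [0.116, -0.001, -0.001, 0, 0, 0, 15]
    - [0.116, -0.001, -0.001, 0, 0, 0, 15]
  force: 20

```text
time: 3.3
tool_pos: [0.5795, 0.0517, 0.1164]
tcp_rot: [-2.216, 0.018, 2.212]
wrist_force: [0.8, -0.4, 6.2]
width: 0.236
```

```bash
python3 - <<'E'
from h import *
s=monitor.read_state()
h=np.array([.5485,.0524,.055])
# world knob displacement along arc
for d in (20.5,10,0,-10,-20,-25):
    a=np.radians(d);k=h+.085*np.array([np.sin(a),0,np.cos(a)]);print(d,k,goal(k+[0,s["tool_pos"][1]-h[1],-.0187],-.015)[:3])
print(s)
c=cv2.resize(imaging.read_camera("scene")[170:290,290:430],None,fx=5,fy=5,interpolation=cv2.INTER_CUBIC);cv2.imwrite("pics/grip.png",c)
E
```

```text
20.5 [0.5783 0.0524 0.1346] [0.0004 0.     0.0013]
10 [0.5633 0.0524 0.1387] [-0.0037  0.0003  0.0163]
0 [0.5485 0.0524 0.14  ] [-0.005   0.0005  0.031 ]
-10 [0.5337 0.0524 0.1387] [-0.0037  0.0007  0.0458]
-20 [0.5194 0.0524 0.1349] [0.0001 0.0009 0.0601]
-25 [0.5126 0.0524 0.132 ] [0.0029 0.001  0.067 ]
{'time': 3.3, 'q': array([ 0.0466,  0.1863,  1.9215, -0.0008,  1.0317,  1.6334]), 'joint_vel': array([-0.0009,  0.0002,  0.0003, -0.0009, -0.0024,  0.0007]), 'joint_torque': array([  0.5884, -40.1118, -29.5738,   0.2783,   0.3668,   0.0009]), 'tool_pos': array([0.5795, 0.0517, 0.1164]), 'tcp_rot': array([-2.2162,  0.0179,  2.2117]), 'wrist_force': array([ 0.8006, -0.3726,  6.204 ]), 'torque': array([-0.1259, -0.1914,  0.0586]), 'width': 0.23561244839669174}
```

View pics/grip.png

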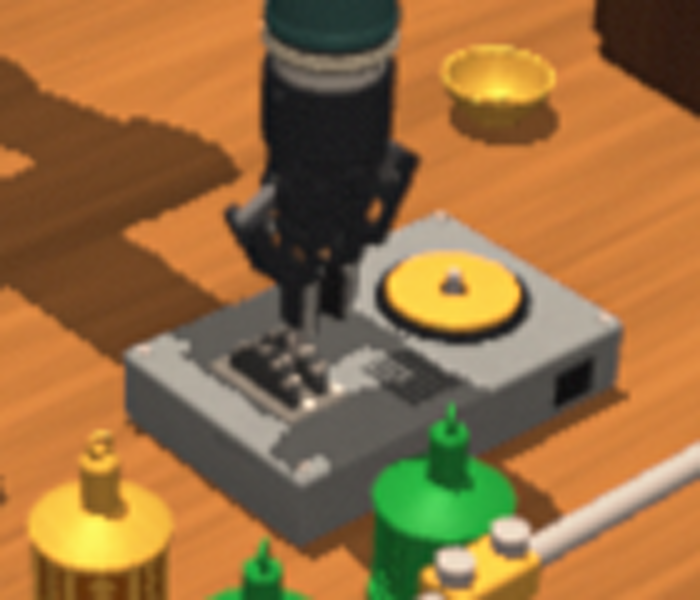

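The fingers hold the knob (opening about 20 mm). Now I'll swing it forward along the arc to -25°.

Call:
jog_arm:
  rows:
    - [-0.001, 0, 0.006, 0, 0, 0, 15]
    - [-0.003, 0, 0.011, 0, 0, 0, 15]
    - [-0.004, 0, 0.016, 0, 0, 0, 15]
    - [-0.0045, 0, 0.021, 0, 0, 0, 15]
    - [-0.005, 0, 0.026, 0, 0, 0, 15]
    - [-0.005, 0.0005, 0.031, 0, 0, 0, 15]
    - [-0.005, 0.0005, 0.036, 0, 0, 0, 15]
    - [-0.0045, 0.0005, 0.041, 0, 0, 0, 15]
    - [-0.0035, 0.001, 0.046, 0, 0, 0, 15]
    - [-0.0025, 0.001, 0.051, 0, 0, 0, 15]
    - [-0.001, 0.001, 0.056, 0, 0, 0, 15]
    - [0, 0.001, 0.06, 0, 0, 0, 15]
    - [0.0015, 0.001, 0.064, 0, 0, 0, 15]
    - [0.003, 0.001, 0.067, 0, 0, 0, 15]
    - [0.003, 0.001, 0.067, 0, 0, 0, 15]
    - [0.003, 0.001, 0.067, 0, 0, 0, 15]
    - [0.003, 0.001, 0.067, 0, 0, 0, 15]

```text
time: 5.05
tool_pos: [0.5107, 0.0525, 0.1124]
tcp_rot: [-2.211, 0.017, 2.215]
wrist_force: [-1.6, 6.0, 4.9]
width: 0.234
```

Call:
jog_arm:
  rows:
    - [0, 0, 0, 0, 0, 0, 60]
    - [0, 0, 0, 0, 0, 0, 60]
    - [0, 0, 0, 0, 0, 0, 60]
    - [-0.04, 0, 0, 0, 0, 0, 80]
    - [-0.09, 0, 0, 0, 0, 0, 90]
    - [-0.14, 0, 0, 0, 0, 0, 100]
    - [-0.14, 0.05, 0.0, 0, 0, 0, 100]
    - [-0.14, 0.1, 0.0, 0, 0, 0, 100]
    - [-0.14, 0.15, 0.0, 0, 0, 0, 100]
    - [-0.14, 0.18, 0.0, 0, 0, 0, 100]

```text
time: 6.05
tool_pos: [0.5073, -0.1307, 0.2522]
tcp_rot: [-2.211, 0.02, 2.216]
wrist_force: [0.9, 0.9, 0.2]
width: 0.998
```

```bash
python3 - <<'E'
from h import *
t=imaging.read_camera("top");s=imaging.read_camera("scene")
cv2.imwrite("pics/top1.png",t);cv2.imwrite("pics/scene1.png",s)
a=cv2.resize(t[175:275,200:330],None,fx=4,fy=4,interpolation=cv2.INTER_CUBIC);b=cv2.resize(s[205:305,270:430],None,fx=4,fy=4,interpolation=cv2.INTER_CUBIC)
c=np.zeros((400+400,640,3),np.uint8);c[:400,:520]=a;c[400:]=b
cv2.imwrite("pics/lev.png",cv2.resize(c,(480,600)))
h=np.array([.5485,.0524,.055])
for d in(-15,-25,-35):
    q=np.radians(d);k=h+.085*np.array([np.sin(q),0,np.cos(q)]);print(d,proj("top",k),proj("scene",k))
for n,im,box in(("top",t,(280,205,310,245)),("scene",s,(330,220,360,245))):
    print(n,blob(im,box,(0,0,0),(180,255,60)))
E
```

```text
-15 [296.3935 225.2801] [342.0062 220.0892]
-25 [296.6773 231.7922] [338.9095 219.5385]
-35 [297.0304 237.9816] [336.074  219.7991]
top (array([296.1639, 230.9016]), array([12, 22, 10,  9, 61], dtype=int32))
scene (array([340.0385, 242.2692]), array([ 7, 20,  8,  5, 26], dtype=int32))
```

View pics/lev.png

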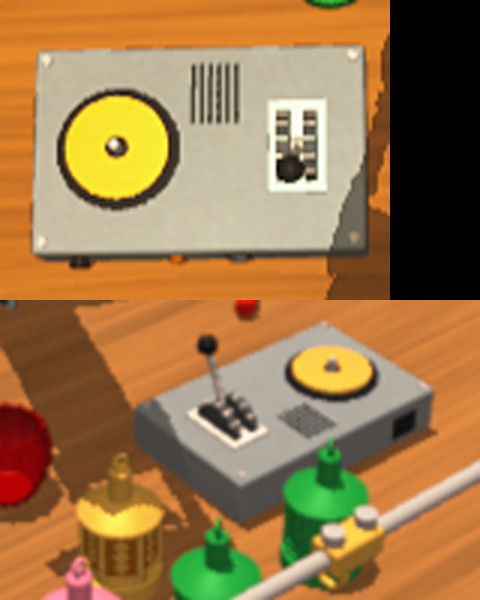

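The lever stands at about -24° (knob at top (296,231), scene (339,220)), which is the quarter mark. Next is the lantern.

```bash
python3 - <<'E'
from h import *
print("knob",tri((296.2,230.9),(338.9,219.9)))
t=cv2.imread("pics/top0.png")
for p,z in(((309,148),.14),((372,132),.14),((424,146),.14)): print(onz("top",p,z))
print(goal((.614,-.139,.24),-.0),goal((.614,-.139,.103),-.0))
# scene neck columns
s=cv2.imread("pics/scene0.png");g=cv2.inRange(cv2.cvtColor(s,cv2.COLOR_BGR2HSV),(15,120,90),(35,255,255))
for y in range(256,274): print(y,np.where(g[y,295:328])[0][[0,-1]]+295 if g[y,295:328].any() else None,end=" ")
for z in(.098,.115,.128,.147):print(z,proj("scene",(.614,-.139,z)),proj("top",(.614,-.139,z)))
E
```

```text
knob (array([0.5141, 0.0526, 0.1317]), [0.0011, 0.0011])
[0.7067 0.0199 0.14  ]
[ 0.7403 -0.1266  0.14  ]
[ 0.7021 -0.244   0.14  ]
[ 0.0116  0.0055 -0.1068 -0.0204  0.0027 -0.001 ] [ 0.1486  0.0053 -0.1072 -0.0204  0.0027 -0.001 ]
256 [308 312] 257 [307 312] 258 [307 312] 259 [307 312] 260 [306 313] 261 [306 313] 262 [305 313] 263 [306 313] 264 [306 313] 265 [306 313] 266 [302 316] 267 [301 318] 268 [299 320] 269 [298 322] 270 [297 323] 271 [296 323] 272 [295 324] 273 [295 324] 0.098 [309.9887 269.4122] [378.3303 189.6632]
0.115 [309.9561 264.484 ] [378.9823 187.6417]
0.128 [309.9309 260.6736] [379.4942 186.0547]
0.147 [309.8937 255.0384] [380.264  183.6682]
```

Call:
jog_arm:
  rows:
    - [0.01, 0.005, -0.04, -0.02, 0.003, 0, 100]
    - [0.01, 0.005, -0.08, -0.02, 0.003, 0, 100]
    - [0.01, 0.0055, -0.107, -0.02, 0.003, 0, 100]
    - [0.01, 0.0055, -0.107, -0.02, 0.003, 0, 100]
    - [0.05, 0.0055, -0.107, -0.02, 0.003, 0, 100]
    - [0.09, 0.0055, -0.107, -0.02, 0.003, 0, 100]
    - [0.13, 0.0055, -0.107, -0.02, 0.003, 0, 100]
    - [0.148, 0.0055, -0.107, -0.02, 0.003, 0, 100]
    - [0.148, 0.0055, -0.107, -0.02, 0.003, 0, 100]
    - [0.148, 0.0055, -0.107, -0.02, 0.003, 0, 100]

```text
time: 7.15
tool_pos: [0.6133, -0.1387, 0.1037]
tcp_rot: [2.22, -0.001, -2.222]
wrist_force: [0.7, 0.3, 0.4]
width: 0.998
```

Call:
jog_arm:
  rows:
    - [0, 0, 0, 0, 0, 0, 10]
    - [0, 0, 0, 0, 0, 0, 10]
    - [0, 0, 0, 0, 0, 0, 10]
    - [0, 0, 0, 0, 0, 0, 10]
    - [0, 0, 0, 0, 0, 0, 10]
    - [0, 0, 0, 0, 0, 0, 10]
    - [0, 0, 0, 0, 0, 0, 10]
    - [0, 0, 0, 0, 0, 0, 10]
    - [0, 0, 0, 0, 0, 0, 10]
    - [0, 0, 0, 0, 0, 0, 10]
  force: 60

```text
time: 8.15
tool_pos: [0.614, -0.1393, 0.1047]
tcp_rot: [2.221, -0.002, -2.22]
wrist_force: [-0.3, -3.5, 6.1]
width: 0.236
```

```bash
python3 - <<'E'
from h import *
s=monitor.read_state();print(s["tool_pos"],s["wrist_force"],s["torque"],s["width"],goal((.614,-.139,.3),0))
E
```

```text
[ 0.614  -0.1393  0.1047] [-0.2673 -3.4762  6.0701] [-0.4686  0.1661 -0.0299] 0.23574933172621573 [-0.1953  0.     -0.0002  0.     -0.0009 -0.0019]
```

Call:
jog_arm:
  rows:
    - [-0.02, 0, 0, 0, 0, 0, 10]
    - [-0.05, 0, 0, 0, 0, 0, 10]
    - [-0.085, 0, 0, 0, 0, 0, 10]
    - [-0.12, 0, 0, 0, 0, 0, 10]
    - [-0.155, 0, 0, 0, 0, 0, 10]
    - [-0.165, 0, 0, 0, 0, 0, 10]
    - [-0.165, 0, 0, 0, 0, 0, 10]
    - [-0.165, 0, 0, 0, 0, 0, 10]

```text
time: 8.95
tool_pos: [0.6125, -0.1385, 0.2666]
tcp_rot: [2.217, -0.0, -2.225]
wrist_force: [-0.2, 0.3, -5.0]
width: 0.236
```

```bash
python3 - <<'E'
from h import *
s=monitor.read_state();print(s["tool_pos"],s["wrist_force"],s["torque"],s["width"],goal((.5498,.196,s["tool_pos"][2]),0))
E
```

```text
[ 0.6125 -0.1385  0.2666] [-0.2184  0.2951 -4.9686] [ 0.0491  0.0445 -0.0147] 0.23626109108321233 [ 0.0001 -0.3345  0.0627  0.      0.0034 -0.0004]
```

Call:
jog_arm:
  rows:
    - [0, -0.03, 0.006, 0, 0.003, 0, 10]
    - [0, -0.07, 0.012, 0, 0.003, 0, 10]
    - [0, -0.11, 0.02, 0, 0.003, 0, 10]
    - [0, -0.15, 0.028, 0, 0.003, 0, 10]
    - [0, -0.19, 0.036, 0, 0.003, 0, 10]
    - [0, -0.23, 0.044, 0, 0.003, 0, 10]
    - [0, -0.27, 0.052, 0, 0.003, 0, 10]
    - [0, -0.3, 0.058, 0, 0.003, 0, 10]
    - [0, -0.325, 0.062, 0, 0.003, 0, 10]
    - [0, -0.3345, 0.0625, 0, 0.003, 0, 10]
    - [0, -0.3345, 0.0625, 0, 0.003, 0, 10]
    - [0, -0.3345, 0.0625, 0, 0.003, 0, 10]
    - [0.03, -0.3345, 0.0625, 0, 0.003, 0, 10]
    - [0.06, -0.3345, 0.0625, 0, 0.003, 0, 10]
    - [0.065, -0.3345, 0.0625, 0, 0.003, 0, 10]
    - [0.065, -0.3345, 0.0625, 0, 0.003, 0, 10]
    - [0.065, -0.3345, 0.0625, 0, 0.003, 0, 10]

```text
time: 10.65
tool_pos: [0.5508, 0.1955, 0.203]
tcp_rot: [-2.223, 0.001, 2.219]
wrist_force: [0.4, -0.1, -4.4]
width: 0.237
```

```bash
python3 - <<'E'
from h import *
st=monitor.read_state();print(st["tool_pos"],st["wrist_force"],goal((.5498,.196,.1867),0))
s=imaging.read_camera("scene");t=imaging.read_camera("top")
cv2.imwrite("pics/scene2.png",s);cv2.imwrite("pics/top2.png",t)
cv2.imwrite("pics/over.png",cv2.resize(s[150:270,310:430],None,fx=5,fy=5,interpolation=cv2.INTER_CUBIC))
p=st["tool_pos"]; b=p-[0,0,.1047]
print("base centre at tcp axis",proj("scene",b),"pin tip",proj("scene",(.5498,.196,.077)))
for dx in(0,.04,-.04):print(dx,[proj("scene",b+.04*np.array([np.cos(a),np.sin(a),0])) for a in(np.radians(40),np.radians(-140))][0:2])
E
```

```text
[0.5508 0.1955 0.203 ] [ 0.4483 -0.1463 -4.3652] [ 0.0163 -0.0005  0.001  -0.0009 -0.0015 -0.0001]
base centre at tcp axis [381.3143 218.1741] pin tip [380.7524 223.6887]
0 [array([394.1334, 219.524 ]), array([368.5779, 216.833 ])]
0.04 [array([394.1334, 219.524 ]), array([368.5779, 216.833 ])]
-0.04 [array([394.1334, 219.524 ]), array([368.5779, 216.833 ])]
```

View pics/over.png

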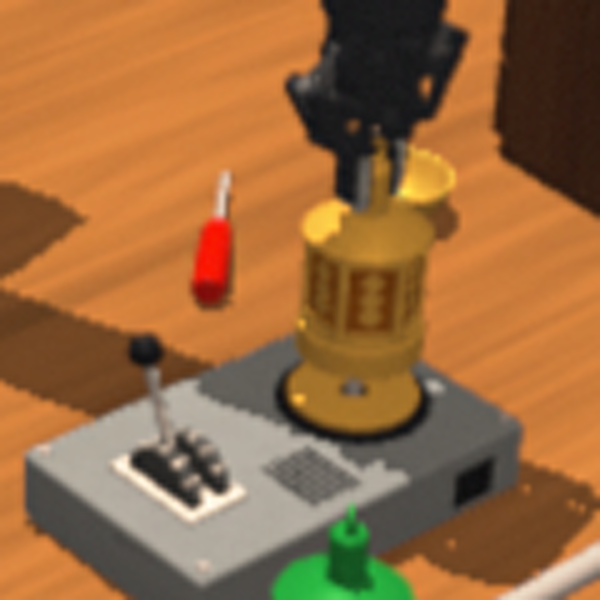

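The lantern hangs upright just above the plate, with the pin at crop (353,388) and the base centre slightly to the right of it. I'll measure that offset from the mask edges.

```bash
python3 - <<'E'
from h import *
s=cv2.imread("pics/scene2.png");s0=cv2.imread("pics/scene0.png");t=cv2.imread("pics/top2.png")
f=lambda im,y,a,b:(lambda w:(int(w[0]+a),int(w[-1]+a)) if len(w) else None)(np.where(cv2.inRange(cv2.cvtColor(im[y:y+1,a:b],cv2.COLOR_BGR2HSV),(14,150,70),(36,255,255))[0])[0])
print("now",[(y,f(s,y,362,402)) for y in range(186,238,2)])
print("plate0",[(y,f(s0,y,362,402)) for y in range(220,238,2)])
print("lantern0",[(y,f(s0,y,290,332)) for y in range(268,310,2)])
st=monitor.read_state();p=st["tool_pos"]
for z in(.0,.02,.081,.115):print(z,proj("scene",p+[0,0,z-.1047]), proj("scene",(.614,-.139,z)))
print(proj("scene",(.5498,.196,.065)))
cv2.imwrite("pics/top2c.png",cv2.resize(np.hstack([s[180:250,340:420],t[180:250,200:280]]),None,fx=5,fy=5,interpolation=cv2.INTER_CUBIC))
E
```

```text
now [(186, (366, 401)), (188, (373, 401)), (190, (364, 399)), (192, (369, 401)), (194, (363, 401)), (196, (362, 400)), (198, (364, 401)), (200, (362, 399)), (202, (363, 395)), (204, (362, 395)), (206, (367, 401)), (208, (362, 398)), (210, (367, 395)), (212, (362, 394)), (214, (363, 399)), (216, (362, 400)), (218, (369, 394)), (220, (370, 394)), (222, (371, 399)), (224, (368, 391)), (226, (367, 392)), (228, (367, 393)), (230, (368, 393)), (232, (369, 392)), (234, (372, 390)), (236, (379, 384))]
plate0 [(220, None), (222, (371, 398)), (224, (368, 390)), (226, (367, 393)), (228, (367, 393)), (230, (367, 393)), (232, (369, 392)), (234, (372, 390)), (236, (380, 384))]
lantern0 [(268, (290, 330)), (270, (291, 331)), (272, (290, 330)), (274, (290, 328)), (276, (295, 327)), (278, (294, 329)), (280, (290, 329)), (282, (290, 329)), (284, (290, 324)), (286, (292, 329)), (288, (290, 331)), (290, (291, 330)), (292, (291, 328)), (294, (300, 326)), (296, (301, 326)), (298, (290, 326)), (300, (303, 327)), (302, (308, 327)), (304, (311, 327)), (306, (312, 327)), (308, (314, 327))]
0.0 [381.5582 217.9352] [310.1689 296.6712]
0.02 [381.9861 212.5121] [310.1332 291.2621]
0.081 [383.3257 195.5312] [310.0209 274.2797]
0.115 [384.096  185.7674] [309.9561 264.484 ]
[380.5033 226.8631]
```

View pics/top2c.png

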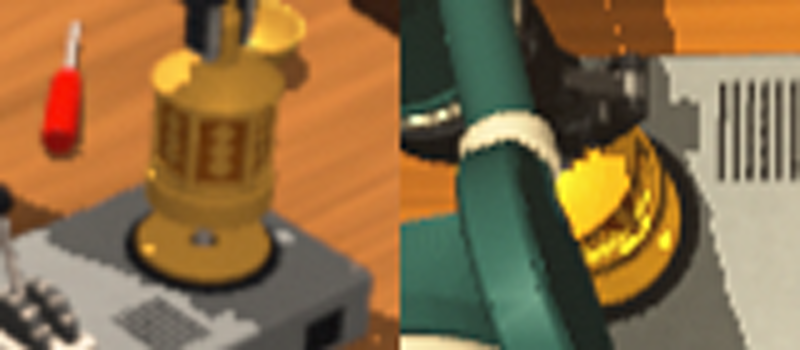

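```bash
python3 - <<'E'
from h import *
print(goal((.5492,.1945,.184),0))
E
```

```text
[ 0.0199  0.0015  0.0021 -0.0005 -0.0032  0.0006]
```

Call:
jog_arm:
  rows:
    - [0.006, 0.0015, 0.002, 0, -0.003, 0, 10]
    - [0.012, 0.0015, 0.002, 0, -0.003, 0, 10]
    - [0.018, 0.0015, 0.002, 0, -0.003, 0, 10]
    - [0.02, 0.0015, 0.002, 0, -0.003, 0, 10]
    - [0.021, 0.0015, 0.002, 0, -0.003, 0, 10]
    - [0.022, 0.0015, 0.002, 0, -0.003, 0, 10]
    - [0.023, 0.0015, 0.002, 0, -0.003, 0, 10]
    - [0.024, 0.0015, 0.002, 0, -0.003, 0, 10]
    - [0.024, 0.0015, 0.002, 0, -0.003, 0, 10]
    - [0.024, 0.0015, 0.002, 0, -0.003, 0, 10]

```text
time: 11.75
tool_pos: [0.5498, 0.1947, 0.1808]
tcp_rot: [-2.222, -0.0, 2.219]
wrist_force: [-0.5, 0.3, -0.3]
width: 0.234
```

The wrist force shows the lantern resting on the pin tip, so I'll feel about from here.

Call:
jog_arm:
  rows:
    - [0.001, 0, 0.001, 0, 0, 0, 10]
    - [0.0015, 0, 0.002, 0, 0, 0, 10]
    - [0.0015, 0, 0.002, 0, 0, 0, 10]

```text
time: 12.05
tool_pos: [0.5477, 0.1951, 0.1792]
tcp_rot: [-2.222, -0.001, 2.218]
wrist_force: [0.4, 1.2, -2.1]
width: 0.241
```

Call:
jog_arm:
  rows:
    - [0.001, 0.001, 0, 0, 0, 0, 10]
    - [0.001, 0.002, 0, 0, 0, 0, 10]
    - [0.001, 0.002, 0, 0, 0, 0, 10]

```text
time: 12.35
tool_pos: [0.5473, 0.194, 0.1774]
tcp_rot: [-2.22, -0.003, 2.218]
wrist_force: [0.6, 5.7, -4.6]
width: 0.237
```

The lantern has dropped about 4 mm below the tip, and the pin now blocks sideways motion, so it is in the socket. I'll relieve the side load and lower it.

Call:
jog_arm:
  rows:
    - [0.001, -0.001, 0, 0, 0, 0, 10]
    - [0.003, -0.001, 0, 0, 0, 0, 10]
    - [0.005, -0.001, 0, 0, 0, 0, 10]
    - [0.006, -0.001, 0, 0, 0, 0, 10]
    - [0.006, -0.001, 0, 0, 0, 0, 10]

```text
time: 12.85
tool_pos: [0.5471, 0.195, 0.1711]
tcp_rot: [-2.219, -0.003, 2.219]
wrist_force: [1.4, 2.9, -3.9]
width: 0.234
```

```bash
python3 - <<'E'
from h import *
s=monitor.read_state();print(s["tool_pos"],s["wrist_force"],s["torque"],goal(s["tool_pos"],0))
E
```

```text
[0.5471 0.195  0.1711] [ 1.3979  2.9457 -3.8921] [ 0.819  -0.0373  0.0225] [ 0.      0.      0.     -0.0012 -0.0001  0.0038]
```

Call:
jog_arm:
  rows:
    - [0.001, -0.0007, -0.0005, 0, 0, 0.004, 10]
    - [0.002, -0.0007, -0.0005, 0, 0, 0.004, 10]
    - [0.003, -0.0007, -0.0005, 0, 0, 0.004, 10]
    - [0.003, -0.0007, -0.0005, 0, 0, 0.004, 10]

```text
time: 13.25
tool_pos: [0.5478, 0.1956, 0.1688]
tcp_rot: [-2.222, 0.002, 2.22]
wrist_force: [-2.1, 2.0, 3.1]
width: 0.229
```

Call:
jog_arm:
  rows:
    - [0.001, 0, 0, 0, 0, 0, 10]
    - [0.002, 0, 0, 0, 0, 0, 10]
    - [0.002, 0, 0, 0, 0, 0, 10]

```text
time: 13.55
tool_pos: [0.5479, 0.1957, 0.1673]
tcp_rot: [-2.222, 0.001, 2.22]
wrist_force: [-2.5, 1.8, 4.2]
width: 0.234
```

Call:
jog_arm:
  rows:
    - [0.001, 0, 0, 0, 0, 0, 10]
    - [0.002, 0, 0, 0, 0, 0, 10]
    - [0.003, 0, 0, 0, 0, 0, 10]
    - [0.003, 0, 0, 0, 0, 0, 10]
    - [0.003, 0, 0, 0, 0, 0, 10]

```text
time: 14.05
tool_pos: [0.548, 0.1957, 0.165]
tcp_rot: [-2.222, 0.001, 2.219]
wrist_force: [-3.6, 0.7, 5.4]
width: 0.234
```

```bash
python3 - <<'E'
from h import *
s=monitor.read_state();print(s["tool_pos"],s["wrist_force"],s["torque"],goal(s["tool_pos"],0))
E
```

```text
[0.548  0.1957 0.165 ] [-3.5855  0.7413  5.3602] [ 0.3586  0.577  -0.004 ] [ 0.      0.      0.     -0.001  -0.0013 -0.0001]
```

Call:
jog_arm:
  rows:
    - [0.001, 0, 0.0005, 0, 0, 0, 10]
    - [0.002, 0, 0.0005, 0, 0, 0, 10]
    - [0.003, 0, 0.0005, 0, 0, 0, 10]
    - [0.003, 0, 0.0005, 0, 0, 0, 10]
    - [0.003, 0, 0.0005, 0, 0, 0, 10]

```text
time: 14.55
tool_pos: [0.5482, 0.1958, 0.1644]
tcp_rot: [-2.224, 0.001, 2.217]
wrist_force: [-5.6, -0.0, 13.4]
width: 0.235
```

Call:
jog_arm:
  rows:
    - [0.001, 0, 0, 0, 0, 0, 10]
    - [0.001, 0, 0, 0, 0, 0, 10]
    - [0.001, 0, 0, 0, 0, 0, 10]

```text
time: 14.85
tool_pos: [0.5483, 0.1958, 0.1645]
tcp_rot: [-2.225, 0.001, 2.217]
wrist_force: [-4.5, 0.3, 8.1]
width: 0.233
```

Call:
jog_arm:
  rows:
    - [0.001, 0, 0.0005, 0, 0.003, 0, 10]
    - [0.002, 0, 0.0005, 0, 0.003, 0, 10]
    - [0.003, 0, 0.0005, 0, 0.003, 0, 10]
    - [0.003, 0, 0.0005, 0, 0.003, 0, 10]
    - [0.003, 0, 0.0005, 0, 0.003, 0, 10]
    - [0.003, 0, 0.0005, 0, 0.003, 0, 10]
    - [0.003, 0, 0.0005, 0, 0.003, 0, 10]

```text
time: 15.55
tool_pos: [0.5483, 0.1958, 0.1643]
tcp_rot: [-2.23, 0.001, 2.212]
wrist_force: [-5.6, -0.5, 15.7]
width: 0.235
```

```bash
python3 - <<'E'
from h import *
for i in range(4):
    im=imaging.read_camera("scene");s=monitor.read_state();print(s["time"],s["tool_pos"],s["wrist_force"],s["torque"],goal(s["tool_pos"],0)[3:],s["width"])
cv2.imwrite("pics/final.png",cv2.resize(im[150:270,310:430],None,fx=5,fy=5,interpolation=cv2.INTER_CUBIC))
E
```

```text
15.6 [0.5483 0.1958 0.1643] [-6.3771 -0.037  15.5096] [0.1148 1.2321 0.0397] [-0.001  -0.0083  0.0004] 0.23617917918407835
15.65 [0.5483 0.1958 0.1643] [-6.6524 -0.2103 15.3919] [ 0.1631  1.2661 -0.0463] [-0.001  -0.0083  0.0004] 0.2336956580153045
15.7 [0.5483 0.1958 0.1643] [-5.5812 -0.655  14.2183] [0.1381 1.2265 0.0139] [-0.001  -0.0083  0.0004] 0.23608550886371982
15.75 [0.5483 0.1958 0.1643] [-6.3472 -0.6161 15.18  ] [0.0909 1.2917 0.016 ] [-0.001  -0.0083  0.0004] 0.22831735324866012
```

View pics/final.png

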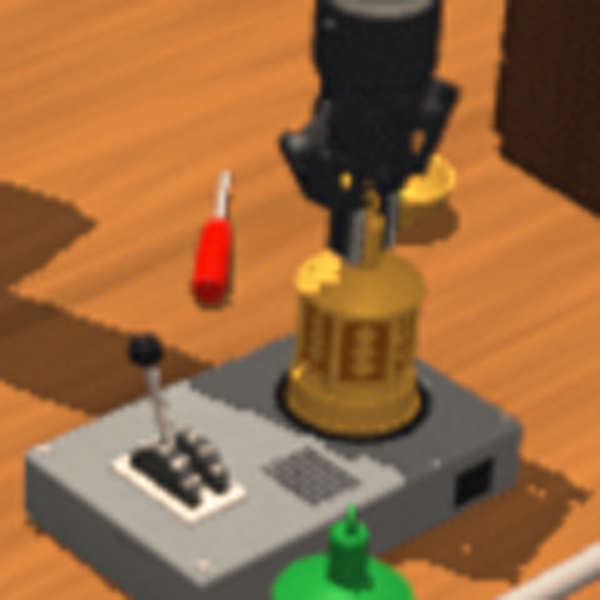

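The picture shows the lantern upright and centred in the plate ring at crop (353,395), with the lever knob unmoved at (145,350). Going down, the force climbed and then the tool stopped moving, so the plate is on its stop. The load on it is about 19 N. I'm handing in.

```bash
python3 -c "
from workcell import finish_job;print(finish_job())"
```

```text
the job is handed in; nothing more can be done
None
```

I set the dimmer to the quarter mark, then seated the amber six-sided lantern over the pin and handed the job in while still holding it pressed down. No verdict was reported.

- **Dimmer:** the lever stands at about 24° towards the front (quarter is 25°, tolerance 7°). In the last picture it had not moved.
- **Lantern on the pin:** it first rested on the pin tip. After shifts of about 2 mm it dropped in, and from then on the pin resisted sideways motion.
- **Contact plate:** the tool stopped at 0.1643 m, about 5 mm below my estimate of first contact. The wrist force there rose to about 15 N, so with the lantern's weight the load is about 19 N against the 12 N needed. I had no direct reading of the plate's travel.
- **Upright and held:** the tool's tilt read 0.008 rad, the fingers were still closed on the neck at 60 N, and the lantern looks upright and centred.

Two checks were less clean:
- **Side force on the pin:** about 6 N remained at the end, mostly along x.
- **Pin position:** my estimates from the pictures differed by about 2 mm, so I found the final position by feel.

I saw no bystander disturbed in the last picture, but it was a close-up that left out several of them.

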